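# Unstack the packed tubs onto their trays

### The arm

A 6-joint arm with a two-finger parallel gripper is mounted at the origin on the work surface. World frame = base frame: x ahead of the robot, y to its left, z up, the work surface at z = 0. Lengths are in m, angles in rad, forces in N, time in s.
With the tool pointing down it reaches from about 0.325 to 0.9 m from the base axis. Payload 6.1 kg.
Tool frame: the origin (TCP) lies on the mounting face of the last link; the fingertips stand 182 mm ahead of it and the grasp point (between the pads) lies 164 mm ahead of it (r.grip_depth is the distance from the TCP to the grasp point, in m); z points along the fingers, y is the line along which they close (so a half turn about z gives the same grasp; the last joint's range is limited). The gripper opens to 87 mm and grips with 3 to 60 N. Pads are 19 mm wide; open, the fingers measure 117 mm over their backs; the gripper's body (75 mm by 190 mm) begins 51 mm behind the grasp point.
Start: joints at [-1.361, 0.22, 1.526, -0, 1.395, -0.126], TCP at [0.206, -0.59, 0.405] pointing down, gripper open.
Joint ranges: [-2.98, 2.98], [-0.91, 2.08], [0.09, 2.57], [-1.24, 4.39], [0.2, 2.65], [-2.68, 2.68]. Speed limits (rad/s): [2.57, 2.57, 3.01, 3.14, 3.14, 3.14].

### API

Orientations are given as a unit quaternion [x, y, z, w].
In Python, from cell import r, viewer gives the robot as it stands.
- The arm moves only by the tool send_rows, never from a script. Its argument "deltas" is a list of rows, each a list of 5 numbers: the shift along the tool's x, y, z scaled (see below), then the turn about the tool's z scaled (see below), then the finger opening in mm, from 0 to 87. In form: [[tx, ty, tz, yaw, jaw], ...]. A call has 1 to 5 rows; each row shifts and turns the commanded pose from where the row before left it, along the tool's axes as they then stand; what a row does not reach is not made up. The controller multiplies each number of a shift by 0.06 m and each number of a turn by 0.12 rad. A row lasts 1/8 s, in which the tool goes at most 62.5 mm and 10.7 degrees, less where a joint would pass 70% of its speed; a pose out of reach is approached as far as the arm can. A call with a number of a shift or a turn outside -1 to 1 is refused whole. A call with a gripper value outside its range is refused whole. The fingers move at their own pace and stop on an object; "newtons" is the grip in N (left out, the last holds). Time passes only in rows, so rows that do not move let the fingers close. It gives the time, the measured TCP pose, the force, the opening and the grip force at its end, in the units of the state.
- r.observe(): the state, without advancing time (a new reading comes with each control period).
- viewer.read_camera(name): name is "scene" or "top"; returns a dict with "img" (480x640x3 uint8, red, green, blue), "range_z" (480x640 float32, m along the optical axis (not along the pixel's ray), 0 where there is no reading), "camera_matrix" (3x3 intrinsics, pixels), "k1" (the pictures are not rectified: a ray, as slopes to the right and down, at radius r is drawn at 1 + k1 r^2 times it, then the intrinsics apply), "world_from_camera" (4x4, takes a point from camera to world coordinates). Camera axes: x right, y down, z forward; pixel columns grow to the right and rows downward; lengths in m; the calibration is good to about 2 mm. A picture is of the moment at which its call begins.
- r.job_done(): hands the job in; it is judged then, once.
The state is a dict: "time": time; "qpos": joint angles; "qd": joint speeds; "effort": joint torques, N m; "tool_pos": TCP position; "ee_rot": TCP orientation; "contact_force": force on the tool from outside, world axes, zero at the start; "torque": the same for the moment, N m; "width": finger opening in m; "grip_force": force on a finger pad.
Only numpy, scipy, OpenCV 4.12 (cv2) and the standard library are available. Lean on these libraries where they do the work, as an engineer would, in place of code of your own. Each camera call takes 0.05 s, during which the arm holds its last target. There are 200 camera calls.

### The job

Take the stack of four lidded food tubs apart from the top and set each one down, upright, on the shallow white tray of its own shape and size: it must stand flat on the tray's floor, inside the rim. Do not tip any tub over, and leave the tape roll and the bottle where they stand.

Things in the scene. Friction and masses are not known exactly. Their poses are not given: they have to be found in the camera images.
- oblong_tub_center (a point): The oblong lidded tub, bottom of the stack, standing on the table: 100 mm long (its x) by 60 mm wide (its y) by 48 mm high, about 0.28 kg. White with a grey lid rim and a flat cream lid; straight upright sides. Point: its centre, 24 mm above its underside; z up.
- square_tub_center (a point): The square lidded tub, second from the bottom: 52 by 52 mm (sides along its x and y), 46 mm high, about 0.14 kg. White with a grey lid rim and a flat cream lid; straight upright sides. Point: its centre, 23 mm above its underside; z up.
- round_tub_center (a point): The larger round lidded tub, third from the bottom: 46 mm diameter, 50 mm high, about 0.09 kg. White with a grey lid rim and a flat cream lid; straight upright sides. Point: its centre, 25 mm above its underside; z up.
- sauce_pot_center (a point): The small round sauce pot on top of the stack: 32 mm diameter, 40 mm high, about 0.04 kg. White with a grey lid rim and a flat cream lid; straight upright sides. Point: its centre, 20 mm above its underside; z up.
- oblong_tray: Oblong tray for the oblong tub: inside 120 mm (its x) by 80 mm (its y). Shallow white foam tray, fixed to the table, floor 3 mm above the table, rim 8 mm above the table and 5 mm thick. Origin: centre of its underside, at table height; z up. 
- square_tray: Square tray for the square tub: inside 72 by 72 mm (sides along its x and y). Shallow white foam tray, fixed to the table, floor 3 mm above the table, rim 8 mm above the table and 5 mm thick. Origin: centre of its underside, at table height; z up. 
- round_tray: Larger round tray, for the larger round tub: inside diameter 66 mm. Shallow white foam tray, fixed to the table, floor 3 mm above the table, rim 8 mm above the table and 5 mm thick. Origin: centre of its underside, at table height; z up. 
- sauce_tray: Smaller round tray, for the sauce pot: inside diameter 52 mm. Shallow white foam tray, fixed to the table, floor 3 mm above the table, rim 8 mm above the table and 5 mm thick. Origin: centre of its underside, at table height; z up. 
- tape_roll: Bystander: loose roll of brown packing tape lying flat, 76 mm diameter, 24 mm high. Origin: centre of its underside; z up.
- spray_bottle: Bystander: loose clear bottle standing upright, 48 mm diameter, 130 mm high. Origin: centre of its underside; z up.

How it is judged:
At the end, for the whole second after the job is handed in: Each tub stands upright (within 0.06 rad), at rest (under 20 mm/s), flat on the floor of its own tray (centre no more than 3 mm higher than when seated), with its centre within 14.5 mm of the tray's centre horizontally, which is anywhere inside the rim (horizontal distance between oblong_tub_center and oblong_tray below 0.0145 m and height (world z) of oblong_tub_center below 0.03 m and angle between each of oblong_tub_center, square_tub_center, round_tub_center, sauce_pot_center's own z axis and vertical below 0.06 rad and linear speed of each of oblong_tub, square_tub, round_tub, sauce_pot below 0.02 m/s and horizontal distance between square_tub_center and square_tray below 0.0145 m and height (world z) of square_tub_center below 0.029 m and horizontal distance between round_tub_center and round_tray below 0.0145 m and height (world z) of round_tub_center below 0.031 m and horizontal distance between sauce_pot_center and sauce_tray below 0.0145 m and height (world z) of sauce_pot_center below 0.026 m); the robot touches nothing.
It fails at once if a tub is tipped over (by more than 0.7 rad) (angle between any of oblong_tub_center, square_tub_center, round_tub_center, sauce_pot_center's own z axis and vertical above 0.7 rad).
It fails at once if the tape roll or the bottle is moved by more than 30 mm (distance of any of tape_roll, spray_bottle from where it was at the start of the episode above 0.03 m).
It also fails if it takes over 106 s, if anything falls off the work surface, if the arm or the gripper's body presses on something with over 40 N, if the wrist force passes 120 N, or if a joint passes its speed limit or range.

## Working session

There is one attempt and no reset: what is moved stays moved. The work goes in short steps, Python scripts to look and compute and a tool call to move; the robot and the scene stay as the last step left them, time stands still between calls to the robot, and variables do not carry over. Pictures are saved under pics/ and viewed, at most 14 in all, crops included, and the job is handed in when it is done.

Besides the shell and the picture viewer there is one more tool, called after "Request:" as a command line: name --pt "numbers of a row" for each row, then --argument value for the rest. send_rows: Moves the arm, as the interface text tells. Its arguments: {"type":"object","properties":{"deltas":{"type":"array","items":{"type":"array","items":{"type":"number"}}},"newtons":{"type":"number"}},"required":["deltas"]}

```bash
mkdir -p pics; python3 - <<'E'
from cell import r, viewer
import cv2,numpy as np
for n in("top","scene"):
    c=viewer.read_camera(n); cv2.imwrite(f"pics/{n}0.png",c["img"][:,:,::-1]); np.savez(f"{n}0.npz",**c)
    print(n,c["camera_matrix"],c["k1"],c["world_from_camera"].round(3))
print(r.observe())
E
```

```text
top [[439.89777782   0.         315.98637654]
 [  0.         439.89777782 237.21142666]
 [  0.           0.           1.        ]] -0.09560181082784622 [[ 0.005 -0.982  0.19   0.424]
 [-1.    -0.008 -0.014  0.014]
 [ 0.015 -0.19  -0.982  0.838]
 [ 0.     0.     0.     1.   ]]
scene [[440.37556433   0.         319.26396074]
 [  0.         440.37556433 241.58257535]
 [  0.           0.           1.        ]] -0.027923170892957514 [[-0.509  0.682 -0.525  1.02 ]
 [ 0.861  0.396 -0.319  0.253]
 [-0.009 -0.615 -0.789  0.769]
 [ 0.     0.     0.     1.   ]]
{'time': 0.1, 'qpos': array([-1.36109821e+00,  2.21153646e-01,  1.52747771e+00, -1.40678702e-05,
        1.39471781e+00, -1.26095421e-01]), 'qd': array([-0.00196079, -0.00230091, -0.00392083,  0.00039518,  0.00053554,
       -0.00078738]), 'effort': array([ 1.51870558e-03, -4.95945311e+01, -3.88519406e+01,  7.01382780e-02,
        5.14466618e-02, -4.67505868e-05]), 'tool_pos': array([ 0.20589592, -0.58985881,  0.40375248]), 'ee_rot': array([ 9.85937829e-01,  1.67110219e-01, -4.36195062e-05, -8.77196316e-04]), 'contact_force': array([ 0.5567829 , -0.12666448, -0.46654981]), 'torque': array([-0.00026623, -0.04234708, -0.00221206]), 'grip_force': 0.0, 'width': 0.08701107567232756}
```

View pics/top0.png

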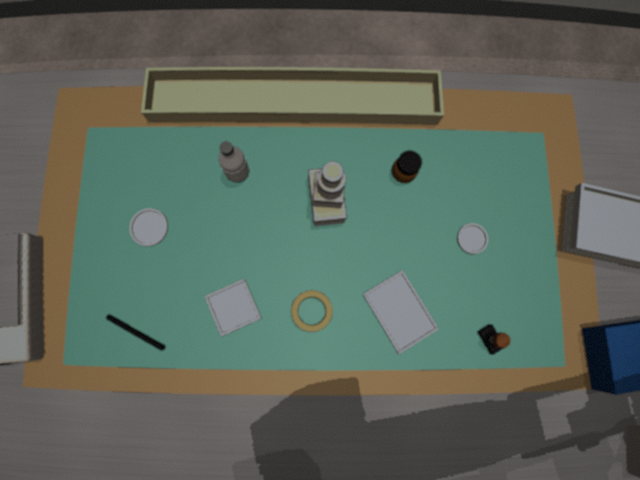

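View pics/scene0.png

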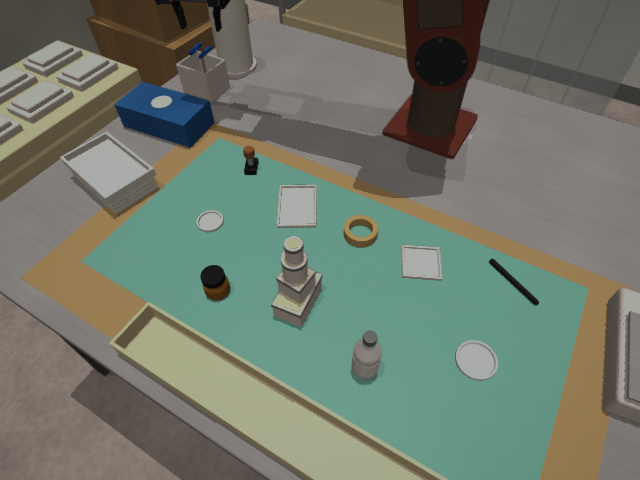

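The top view shows the stack near (330,190). The trays are round (149,227), sauce (473,239), square (233,307) and oblong (400,312). The tape is at (312,311) and the bottle at (234,165). I'll enlarge crops of the stack and the trays.

```bash
cat > h.py <<'E'
import numpy as np,cv2
def load(n): return dict(np.load(n))
def ray(c,uv):
    K=c["camera_matrix"];k=float(c["k1"])
    d=cv2.undistortPoints(np.array(uv,float).reshape(-1,1,2),K,np.array([k,0,0,0.]))[:,0]
    T=c["world_from_camera"]; return T[:3,3],np.c_[d,np.ones(len(d))]@T[:3,:3].T
def onz(c,uv,z):
    o,d=ray(c,uv); return o+d*((z-o[2])/d[:,2])[:,None]
def proj(c,P):
    T=np.linalg.inv(c["world_from_camera"]);p=np.atleast_2d(P)@T[:3,:3].T+T[:3,3]
    return cv2.projectPoints(p,np.zeros(3),np.zeros(3),c["camera_matrix"],np.array([float(c["k1"]),0,0,0.]))[0][:,0]
def cloud(c):
    z=c["range_z"];v,u=np.mgrid[:480,:640]
    o,d=ray(c,np.c_[u.ravel(),v.ravel()]); P=o+d*z.ravel()[:,None]; P[z.ravel()==0]=np.nan
    return P.reshape(480,640,3)
E
python3 - <<'E'
from h import *
t=load("top0.npz");s=load("scene0.npz")
def crop(c,x,y,w,h,f):return cv2.resize(c["img"][y:y+h,x:x+w,::-1],(w*f,h*f),interpolation=cv2.INTER_CUBIC)
a=crop(t,290,150,80,80,5);b=crop(s,260,230,80,100,5)
o=np.zeros((500,800,3),np.uint8);o[:400,:400]=a;o[:,400:]=b;cv2.imwrite("pics/stk.png",o)
o=np.vstack([np.hstack([crop(t,120,200,60,60,4)]+[crop(t,440,210,60,60,4)]),np.hstack([crop(t,205,277,60,60,4),crop(t,365,280,60,60,4)])])
o=np.zeros((600,800,3),np.uint8)
o[:300,:400]=cv2.resize(crop(t,115,200,80,60,5),(400,300));o[:300,400:]=crop(t,435,210,80,60,5)
o[300:,:400]=crop(t,195,277,80,60,5)
o[300:,400:]=cv2.resize(crop(t,355,266,108,90,1),(360,300)).copy() if 0 else cv2.resize(crop(t,345,266,120,90,1),(400,300),interpolation=cv2.INTER_CUBIC)
cv2.imwrite("pics/tr.png",o)
P=cloud(t)
for n,u,v in[("pot",332,174),("round",338,194),("sq",324,198),("obl",328,214)]:print(n,P[v,u].round(4))
# lid points by height
reg=P[150:230,295:365].reshape(-1,3)
for lo,hi in[(.043,.053),(.089,.099),(.139,.149),(.179,.189)]:
    q=reg[(reg[:,2]>lo)&(reg[:,2]<hi)];print(lo,len(q),q.mean(0).round(4),q.min(0).round(4),q.max(0).round(4))
PS=cloud(s);reg=PS[225:330,260:335].reshape(-1,3)
for lo,hi in[(.043,.053),(.089,.099),(.139,.149),(.179,.189)]:
    q=reg[(reg[:,2]>lo)&(reg[:,2]<hi)];print(lo,len(q),q.mean(0).round(4),q.min(0).round(4),q.max(0).round(4))
E
```

```text
pot [ 0.6516 -0.0197  0.1839]
round [ 0.6396 -0.0334  0.1155]
sq [ 0.6372 -0.0101  0.0984]
obl [ 0.6211 -0.0191  0.0479]
0.043 619 [ 0.6378 -0.012   0.0484] [ 0.6074 -0.0525  0.0431] [0.7118 0.0167 0.0525]
0.089 271 [ 0.6453 -0.0116  0.094 ] [ 0.6301 -0.0439  0.0893] [0.6869 0.0092 0.099 ]
0.139 253 [ 0.6484 -0.0186  0.1442] [ 0.6338 -0.0435  0.1393] [0.673  0.0031 0.1489]
0.179 369 [ 0.6554 -0.0195  0.1843] [ 0.6391 -0.0356  0.1791] [ 0.6736 -0.0026  0.1876]
0.043 650 [ 0.6833 -0.008   0.0473] [ 0.6065 -0.0453  0.043 ] [0.7133 0.0189 0.053 ]
0.089 314 [ 0.6682 -0.01    0.0932] [ 0.6316 -0.0478  0.0891] [0.686  0.0095 0.099 ]
0.139 259 [ 0.6653 -0.0156  0.1433] [ 0.6347 -0.045   0.1396] [0.681  0.0032 0.1487]
0.179 270 [ 0.6564 -0.0193  0.1832] [ 0.6383 -0.0374  0.179 ] [ 0.672  -0.0037  0.1868]
```

View pics/stk.png

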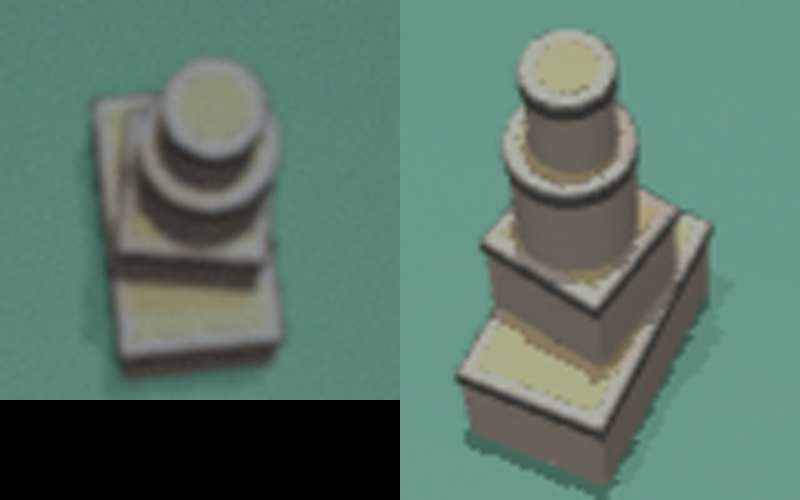

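View pics/tr.png

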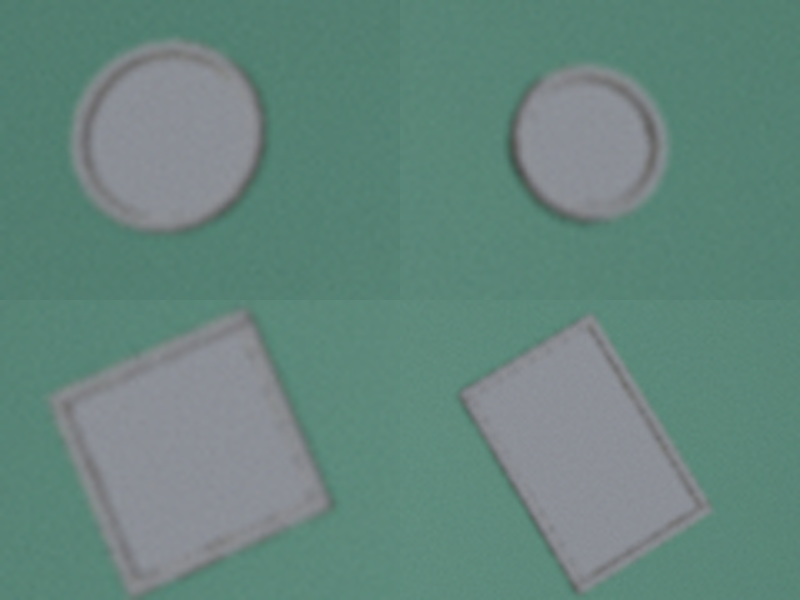

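The crops show the lids and the rim corners clearly. I read the corner pixels off them and convert those to positions.

```bash
python3 - <<'E'
from h import *
t=load("top0.npz");s=load("scene0.npz")
def px(l,x0,y0,f):return [((x+.5)/f-.5+x0,(y+.5)/f-.5+y0) for x,y in l]
print("roundtray",onz(t,px([(168.5,135.5)],115,200,5),.008).round(4))
print("saucetray",onz(t,px([(188.5,142.5)],435,210,5),.008).round(4))
def rect(n,P):
    print(n,P[:,:2].round(4).tolist(),"c",P.mean(0).round(4))
    for i in range(len(P)-1):
        d=P[i+1]-P[i];print("  len",np.hypot(*d[:2]).round(4),"ang",np.degrees(np.arctan2(d[1],d[0])).round(1))
rect("square",onz(t,px([(248,10),(50,98),(135,295),(330,205)],195,277,5),.008))
rect("oblong",onz(t,px([(192,15),(60,92),(180,293),(310,212)],345,266,10/3),.008))
rect("oblid top",onz(t,px([(95,98),(121,357),(283,341)],290,150,5),.048))
rect("oblid sc",onz(s,px([(58,380),(205,432),(313,228)],260,230,5),.048))
rect("sqlid top",onz(t,px([(119,251),(265,260)],290,150,5),.094))
rect("sqlid sc",onz(s,px([(82,243),(198,308),(280,215)],260,230,5),.094))
for n,c,q,z in[("rnd",t,(208,143),.144),("pot",t,(212,109),.184),("rnd",s,(170,150),.144),("pot",s,(168,69),.184)]:
    print(n,onz(c,px([q],*((290,150) if c is t else(260,230)),5),z).round(4))
# tape, bottle
print("tape",onz(t,[(312,311)],.024).round(3)); 
P=cloud(s);q=P[330:380,350:385].reshape(-1,3);q=q[q[:,2]>.03];print("bottle",q.min(0).round(3),q.max(0).round(3))
P=cloud(s);q=P[260:300,195:232].reshape(-1,3);q=q[q[:,2]>.03];print("jar",q.min(0).round(3),q.max(0).round(3))
q=P[140:176,240:262].reshape(-1,3);q=q[q[:,2]>.015];print("stamp",q.min(0).round(3),q.max(0).round(3))
E
```

```text
roundtray [[0.6031 0.329  0.008 ]]
saucetray [[ 0.5856 -0.3035  0.008 ]]
square [[0.5042, 0.1375], [0.4702, 0.2112], [0.3978, 0.1763], [0.4317, 0.1046]] c [0.451  0.1574 0.008 ]
  len 0.0812 ang 114.7
  len 0.0804 ang -154.2
  len 0.0792 ang -64.7
oblong [[0.5222, -0.1627], [0.4781, -0.0862], [0.3667, -0.1519], [0.4108, -0.2269]] c [ 0.4445 -0.1569  0.008 ]
  len 0.0883 ang 120.0
  len 0.1293 ang -149.4
  len 0.087 ang -59.5
oblid top [[0.7079, 0.0175], [0.6075, 0.007], [0.6141, -0.0528]] c [ 0.6432 -0.0094  0.048 ]
  len 0.1009 ang -174.1
  len 0.0602 ang -83.7
oblid sc [[0.7157, -0.0391], [0.7064, 0.0199], [0.6091, 0.0089]] c [ 0.6771 -0.0034  0.048 ]
  len 0.0597 ang 98.9
  len 0.098 ang -173.5
sqlid top [[0.635, 0.0084], [0.6322, -0.0428]] c [ 0.6336 -0.0172  0.094 ]
  len 0.0513 ang -93.1
sqlid sc [[0.6835, -0.0451], [0.6856, 0.0062], [0.6365, 0.0111]] c [ 0.6685 -0.0093  0.094 ]
  len 0.0514 ang 87.7
  len 0.0493 ang 174.4
rnd [[ 0.6582 -0.0204  0.144 ]]
pot [[ 0.6559 -0.0197  0.184 ]]
rnd [[ 0.6609 -0.0181  0.144 ]]
pot [[ 0.656  -0.0194  0.184 ]]
tape [[0.444 0.009 0.024]]
bottle [0.698 0.137 0.03 ] [0.742 0.185 0.131]
jar [ 0.698 -0.197  0.03 ] [ 0.746 -0.148  0.062]
stamp [ 0.364 -0.351  0.015] [ 0.415 -0.305  0.066]
```

Request:
send_rows --pt "0 0 0 0.93 87" --pt "0 0 0 0.93 87" --pt "0 0 0 0.93 87" --pt "0.58 -0.73 0 0 87" --pt "0.58 -0.73 0 0 87" --newtons 10

```text
time: 0.72
tool_pos: [0.2757, -0.5015, 0.4039]
ee_rot: [1.0, -0.0, -0.0, -0.001]
contact_force: [0.6, 0.9, 0.0]
width: 0.0869
grip_force: 0.0
```

Request:
send_rows --pt "0.58 -0.73 0 0 87" --pt "0.58 -0.73 0 0 87" --pt "0.58 -0.73 0 0 87" --pt "0.58 -0.73 0 0 87" --pt "0.58 -0.73 0 0 87"

```text
time: 1.35
tool_pos: [0.45, -0.2816, 0.4045]
ee_rot: [1.0, 0.0, -0.0, -0.0]
contact_force: [1.1, 0.0, 0.4]
width: 0.087
grip_force: 0.0
```

Request:
send_rows --pt "0.58 -0.73 0 0 87" --pt "0.58 -0.73 0 0 87" --pt "0.58 -0.73 0 0 87" --pt "0.58 -0.73 0 0 87" --pt "0.58 -0.73 0 0 87"

```text
time: 1.98
tool_pos: [0.6238, -0.0624, 0.4043]
ee_rot: [1.0, 0.001, -0.0, 0.0]
contact_force: [-0.1, 0.9, 0.3]
width: 0.0873
grip_force: 0.0
```

```bash
cat > g.py <<'E'
import sys,numpy as np
from cell import r
from scipy.spatial.transform import Rotation as R
# usage: g.py x y z yawdeg(tool x)  -> remaining deltas in units (tool frame now)
s=r.observe();M=R.from_quat(s["ee_rot"]);p=np.array(s["tool_pos"]);m=M.as_matrix()
g=p+m[:,2]*r.grip_depth; a=np.degrees(np.arctan2(m[1,0],m[0,0]))
print("t",round(s["time"],2),"grip",g.round(4),"yaw",a.round(2),"w",round(s["width"],4),"gf",round(s["grip_force"],1),"F",np.round(s["contact_force"],1))
A=[float(v) for v in sys.argv[1:]]
for i in range(0,len(A),4):
    t=np.array(A[i:i+3]); th=np.radians(A[i+3]); d=t-g
    y=-(A[i+3]-a+180)%360-180 if 0 else -(((A[i+3]-a)+180)%360-180)
    print("before-turn",(m.T@d/.06).round(3),"turn",round(np.radians(y)/.12,3),"after-turn",
     np.round([(d[0]*np.cos(th)+d[1]*np.sin(th))/.06,(d[0]*np.sin(th)-d[1]*np.cos(th))/.06,-d[2]/.06],3))
    g=t;a=A[i+3];m=np.array([[np.cos(th),np.sin(th),0],[np.sin(th),-np.cos(th),0],[0,0,-1]])
E
python3 g.py .656 -.0195 .171 0
```

```text
t 1.98 grip [ 0.6237 -0.0624  0.2408] yaw 0.06 w 0.0873 gf 0.0 F [-0.1  0.9  0.3]
before-turn [ 0.54  -0.715  1.163] turn 0.009 after-turn [ 0.538 -0.715  1.163]
```

Request:
send_rows --pt "0.27 -0.36 0 0 87" --pt "0.27 -0.36 0 0 87" --pt "0 0 0.4 0 87" --pt "0 0 0.4 0 87" --pt "0 0 0.36 0 87"

```text
time: 2.6
tool_pos: [0.6551, -0.0207, 0.3335]
ee_rot: [1.0, 0.001, -0.001, -0.0]
contact_force: [-0.3, 0.3, 0.2]
width: 0.0871
grip_force: 0.0
```

Request:
send_rows --pt "0 0 0 0 25" --pt "0 0 0 0 25" --pt "0 0 0 0 25" --pt "0 0 0 0 25" --pt "0 0 0 0 25"

```text
time: 3.22
tool_pos: [0.6555, -0.0209, 0.3357]
ee_rot: [1.0, 0.0, 0.0, 0.0]
contact_force: [-0.7, -0.1, -0.1]
width: 0.0452
grip_force: 0.0
```

```bash
python3 g.py .656 -.0195 .24 0 .5856 -.3035 .15 0 .5856 -.3035 .031 0
```

```text
t 3.23 grip [ 0.6556 -0.0209  0.1722] yaw 0.05 w 0.0452 gf 0.0 F [-0.7 -0.1 -0.1]
before-turn [ 0.007 -0.023 -1.13 ] turn 0.008 after-turn [ 0.006 -0.023 -1.13 ]
before-turn [-1.173  4.733  1.5  ] turn -0.0 after-turn [-1.173  4.733  1.5  ]
before-turn [0.    0.    1.983] turn -0.0 after-turn [0.    0.    1.983]
```

Request:
send_rows --pt "0 -0.02 0 0 25" --pt "0 0 0 0 25" --pt "0 0 0 0 25" --pt "0 0 0 0 25"

```text
time: 3.72
tool_pos: [0.6554, -0.0196, 0.3353]
ee_rot: [1.0, 0.001, 0.0, -0.0]
contact_force: [-0.3, 1.2, 0.9]
width: 0.0321
grip_force: 10.0
```

Request:
send_rows --pt "0 0 -0.2 0 25" --pt "0 0 -0.4 0 25" --pt "0 0 -0.55 0 25" --pt "0 0 0 0 25"

```text
time: 4.22
tool_pos: [0.6563, -0.0198, 0.4088]
ee_rot: [1.0, 0.0, 0.004, 0.001]
contact_force: [-0.2, -0.4, -0.8]
width: 0.0318
grip_force: 10.0
```

```bash
python3 - <<'E'
from h import *
from cell import r,viewer
c=viewer.read_camera("scene");cv2.imwrite("pics/a.png",cv2.resize(c["img"][150:350,180:420,::-1],(720,600)))
E
python3 g.py .5856 -.3035 .15 0 .5856 -.3035 .031 0
```

```text
t 4.28 grip [ 0.6564 -0.0198  0.2429] yaw 0.06 w 0.0319 gf 10.0 F [ 0.6 -0.3 -0.6]
before-turn [-1.191  4.725  1.548] turn 0.008 after-turn [-1.18   4.728  1.549]
before-turn [0.    0.    1.983] turn -0.0 after-turn [0.    0.    1.983]
```

View pics/a.png

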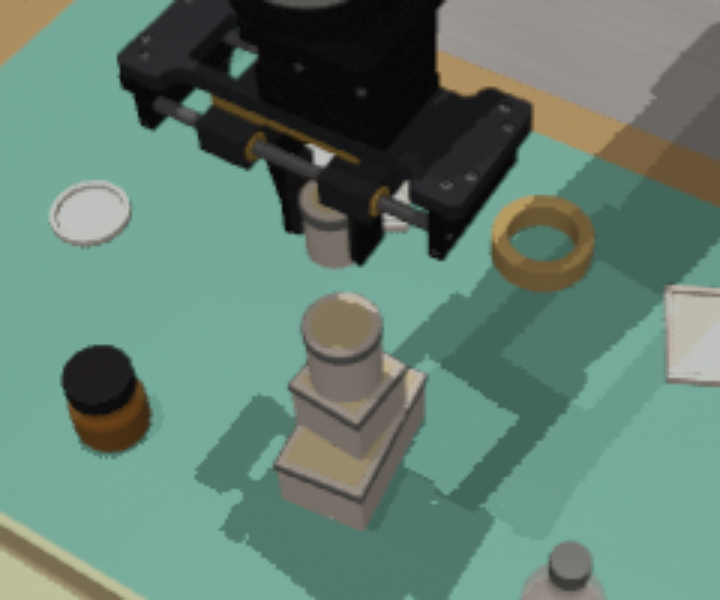

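The pot hangs upright between the fingers at crop (330,230), and the rest of the stack at (345,410) is undisturbed. Next it goes to the sauce tray.

Request:
send_rows --pt "-0.1 0.4 0 0 25" --pt "-0.2 0.8 0 0 25" --pt "-0.23 0.95 0 0 25" --pt "-0.22 0.9 0.3 0 25" --pt "-0.22 0.9 0.4 0 25"

```text
time: 4.9
tool_pos: [0.5966, -0.2582, 0.3611]
ee_rot: [1.0, 0.001, -0.0, 0.0]
contact_force: [1.1, 0.4, -0.8]
width: 0.0315
grip_force: 10.0
```

Request:
send_rows --pt "-0.15 0.55 0.6 0 25" --pt "-0.06 0.23 0.6 0 25" --pt "0 0 0.6 0 25" --pt "0 0 0.5 0 25" --pt "0 0 0.25 0 25"

```text
time: 5.52
tool_pos: [0.5835, -0.3028, 0.2055]
ee_rot: [1.0, 0.0, -0.002, -0.002]
contact_force: [-0.3, 0.1, 0.1]
width: 0.0322
grip_force: 10.0
```

```bash
python3 g.py .5856 -.3035 .0305 0
```

```text
t 5.53 grip [ 0.5827 -0.3023  0.042 ] yaw 0.05 w 0.0322 gf 10.0 F [-0.3  0.1  0.1]
before-turn [0.049 0.021 0.192] turn 0.007 after-turn [0.048 0.021 0.192]
```

Request:
send_rows --pt "0.04 0.02 0.1 0 25" --pt "0 0 0.09 0 25" --pt "0 0 0 0 25" --pt "0 0 0 0 70" --pt "0 0 0 0 70"

```text
time: 6.15
tool_pos: [0.5875, -0.3049, 0.1986]
ee_rot: [1.0, 0.001, 0.001, 0.0]
contact_force: [-0.3, -0.3, -0.7]
width: 0.0443
grip_force: 0.0
```

Request:
send_rows --pt "0 0 0 0 70" --pt "0 0 -0.3 0 70" --pt "0 0 -0.8 0 70" --pt "0 0 -0.9 0 70" --pt "0 0 -0.9 0 70"

```text
time: 6.78
tool_pos: [0.5871, -0.3046, 0.375]
ee_rot: [1.0, 0.001, 0.001, 0.0]
contact_force: [0.3, 0.1, -0.4]
width: 0.0699
grip_force: 0.0
```

```bash
python3 g.py .6595 -.0193 .2 0 .6595 -.0193 .130 0
```

```text
t 6.78 grip [ 0.5873 -0.3047  0.2115] yaw 0.06 w 0.0699 gf 0.0 F [ 0.3  0.1 -0.4]
before-turn [ 1.208 -4.756  0.189] turn 0.008 after-turn [ 1.204 -4.757  0.191]
before-turn [0.    0.    1.167] turn -0.0 after-turn [0.    0.    1.167]
```

Request:
send_rows --pt "0.12 -0.48 0 0 70" --pt "0.22 -0.85 0 0 70" --pt "0.23 -0.92 0 0 70" --pt "0.23 -0.92 0 0 70" --pt "0.22 -0.88 0 0 70"

```text
time: 7.4
tool_pos: [0.6484, -0.0598, 0.3736]
ee_rot: [1.0, 0.0, 0.001, 0.0]
contact_force: [-0.4, -0.7, 0.0]
width: 0.0701
grip_force: 0.0
```

```bash
python3 - <<'E'
from h import *
from cell import r,viewer
c=viewer.read_camera("scene");cv2.imwrite("pics/b.png",cv2.resize(c["img"][150:350,180:420,::-1],(720,600)))
P=cloud(c);q=P.reshape(-1,3);q=q[np.hypot(q[:,0]-.5856,q[:,1]+.3035)<.04];q=q[(q[:,2]>.035)&(q[:,2]<.07)]
print(len(q),np.median(q,0),q.min(0),q.max(0))
E
python3 g.py .6595 -.0193 .2 0 .6595 -.0193 .130 0
```

```text
167 [ 0.58934236 -0.30169941  0.04192953] [ 0.57076761 -0.3195831   0.03504448] [ 0.60390501 -0.28581056  0.04635064]
t 7.45 grip [ 0.6497 -0.0529  0.2101] yaw 0.3 w 0.07 gf 0.0 F [-1.5  2.9  0.6]
before-turn [ 0.165 -0.558  0.171] turn 0.044 after-turn [ 0.163 -0.559  0.168]
before-turn [0.    0.    1.167] turn -0.0 after-turn [0.    0.    1.167]
```

View pics/b.png

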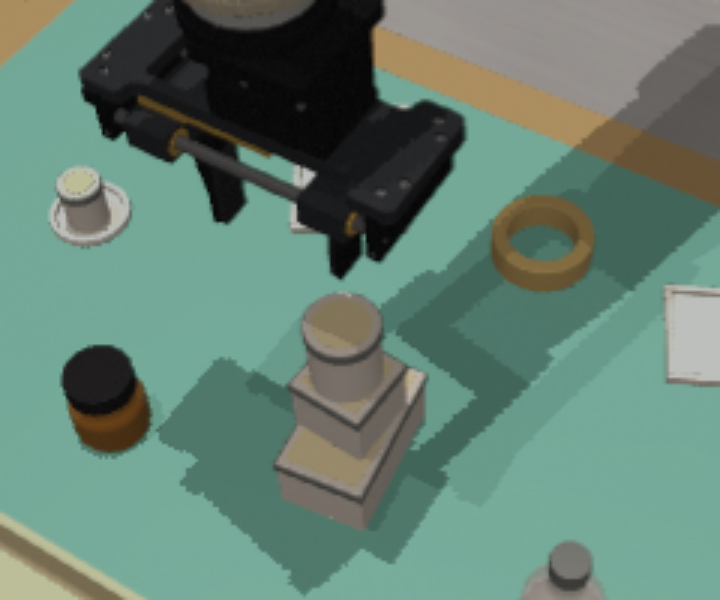

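The pot stands upright inside the sauce tray at crop (82,200), and the stack is intact at (345,410).

Request:
send_rows --pt "0.1 -0.4 0 0 70" --pt "0.08 -0.28 0 0 70" --pt "0 0 0 0 70" --pt "0 0 0 0 70"

```text
time: 7.95
tool_pos: [0.6589, -0.0217, 0.372]
ee_rot: [1.0, 0.0, 0.0, 0.0]
contact_force: [0.5, -0.1, 1.0]
width: 0.0702
grip_force: 0.0
```

```bash
python3 g.py .6595 -.0193 .130 0
```

```text
t 7.95 grip [ 0.6589 -0.0217  0.2085] yaw 0.03 w 0.0702 gf 0.0 F [ 0.5 -0.1  1. ]
before-turn [ 0.01  -0.041  1.308] turn 0.004 after-turn [ 0.01  -0.041  1.308]
```

Request:
send_rows --pt "0.01 -0.03 0.3 0 70" --pt "0 0 0.5 0 70" --pt "0 0 0.5 0 60" --pt "0 0 0 0 55" --pt "0 0 0 0 38"

```text
time: 8.57
tool_pos: [0.6598, -0.0195, 0.2941]
ee_rot: [1.0, 0.0, 0.0, 0.0]
contact_force: [0.2, -0.7, 0.5]
width: 0.0517
grip_force: 0.0
```

Request:
send_rows --pt "0 0 0 0 38" --pt "0 0 0 0 38" --pt "0 0 0 0 38" --pt "0 0 0 0 38"

```text
time: 9.07
tool_pos: [0.6601, -0.0191, 0.2951]
ee_rot: [1.0, 0.001, 0.001, 0.0]
contact_force: [0.3, -0.6, 4.9]
width: 0.046
grip_force: 9.9
```

```bash
python3 g.py .6595 -.0193 .25 0 .6031 .329 .16 0 .6031 .329 .04 0
```

```text
t 9.07 grip [ 0.6605 -0.0192  0.1316] yaw 0.06 w 0.046 gf 9.9 F [ 0.3 -0.6  4.9]
before-turn [-0.011  0.003 -1.973] turn 0.009 after-turn [-0.016  0.002 -1.973]
before-turn [-0.94  -5.805  1.5  ] turn -0.0 after-turn [-0.94  -5.805  1.5  ]
before-turn [0. 0. 2.] turn -0.0 after-turn [0. 0. 2.]
```

Request:
send_rows --pt "0 0 -0.2 0 38" --pt "0 0 -0.5 0 38" --pt "0 0 -0.7 0 38" --pt "0 0 -0.6 0 38" --pt "0 -0.3 0 0 38"

```text
time: 9.7
tool_pos: [0.6603, -0.0016, 0.4183]
ee_rot: [1.0, -0.0, 0.003, 0.001]
contact_force: [0.2, 0.1, -1.4]
width: 0.046
grip_force: 10.0
```

Request:
send_rows --pt "-0.12 -0.7 0 0 38" --pt "-0.15 -0.9 0 0 38" --pt "-0.15 -0.9 0 0 38" --pt "-0.15 -0.9 0 0 38" --pt "-0.15 -0.9 0 0 38"

```text
time: 10.32
tool_pos: [0.6147, 0.2594, 0.4116]
ee_rot: [1.0, 0.001, -0.002, 0.0]
contact_force: [0.6, -0.2, -1.1]
width: 0.0459
grip_force: 10.0
```

Request:
send_rows --pt "-0.13 -0.75 0.3 0 38" --pt "-0.09 -0.45 0.6 0 38" --pt "0 0 0.8 0 38" --pt "0 0 0.8 0 38" --pt "0 0 0.6 0 38"

```text
time: 10.95
tool_pos: [0.6005, 0.3293, 0.2229]
ee_rot: [1.0, 0.001, -0.003, 0.001]
contact_force: [-0.2, -0.6, -1.2]
width: 0.0456
grip_force: 10.0
```

```bash
python3 g.py .6031 .329 .04 0
```

```text
t 10.95 grip [0.5995 0.329  0.0594] yaw 0.11 w 0.0456 gf 10.0 F [-0.2 -0.6 -1.2]
before-turn [ 0.062 -0.001  0.324] turn 0.016 after-turn [ 0.06  -0.     0.324]
```

Request:
send_rows --pt "0.03 0 0.2 0 38" --pt "0 0 0 0 38" --pt "0 0 0 0 38"

```text
time: 11.32
tool_pos: [0.6054, 0.3294, 0.2178]
ee_rot: [1.0, 0.001, 0.001, -0.001]
contact_force: [-0.2, -0.5, -1.1]
width: 0.0457
grip_force: 10.0
```

```bash
python3 g.py .6031 .329 .04 0
```

```text
t 11.32 grip [0.6059 0.3296 0.0543] yaw 0.06 w 0.0457 gf 10.0 F [-0.2 -0.5 -1.1]
before-turn [-0.047  0.01   0.239] turn 0.008 after-turn [-0.047  0.01   0.239]
```

Request:
send_rows --pt "-0.04 0 0.12 0 38" --pt "0 0 0.1 0 38" --pt "0 0 0.02 0 38" --pt "0 0 0 0 38" --pt "0 0 0 0 38"

```text
time: 11.95
tool_pos: [0.6025, 0.3289, 0.2029]
ee_rot: [1.0, 0.001, 0.0, -0.0]
contact_force: [-3.0, -1.7, 6.1]
width: 0.0455
grip_force: 10.0
```

```bash
python3 g.py .6031 .329 .04 0
```

```text
t 11.95 grip [0.6026 0.3289 0.0394] yaw 0.06 w 0.0455 gf 10.0 F [-3.  -1.7  6.1]
before-turn [ 0.008 -0.001 -0.011] turn 0.009 after-turn [ 0.008 -0.001 -0.011]
```

Request:
send_rows --pt "0 0 0 0 78" --pt "0 0 0 0 78" --pt "0 0 0 0 78" --pt "0 0 -0.3 0 78" --pt "0 0 -0.8 0 78"

```text
time: 12.58
tool_pos: [0.601, 0.3284, 0.2655]
ee_rot: [1.0, 0.001, -0.003, 0.001]
contact_force: [0.4, 0.5, -0.4]
width: 0.0768
grip_force: 0.0
```

Request:
send_rows --pt "0 0 -0.9 0 78" --pt "0 0 -0.8 0 78" --pt "0.1 0.6 0 0 78" --pt "0.15 0.9 0 0 78" --pt "0.15 0.9 0 0 78"

```text
time: 13.2
tool_pos: [0.6264, 0.1839, 0.3712]
ee_rot: [1.0, 0.001, 0.001, -0.0]
contact_force: [0.2, 0.1, -0.5]
width: 0.078
grip_force: 0.0
```

Request:
send_rows --pt "0.15 0.9 0 0 78" --pt "0.15 0.9 0 0 78" --pt "0.15 0.9 0 0 78" --pt "0.1 0.7 0 0 78" --pt "0 0 0 0.51 78"

```text
time: 13.82
tool_pos: [0.6599, -0.0227, 0.3709]
ee_rot: [0.999, -0.033, 0.001, 0.001]
contact_force: [0.3, 0.2, 0.5]
width: 0.078
grip_force: 0.0
```

```bash
python3 - <<'E'
from h import *
from cell import r,viewer
c=viewer.read_camera("scene");np.savez("s1.npz",**c)
cv2.imwrite("pics/c.png",cv2.resize(c["img"][190:440,260:560,::-1],(720,600),interpolation=cv2.INTER_CUBIC))
P=cloud(c).reshape(-1,3);q=P[np.hypot(P[:,0]-.603,P[:,1]-.329)<.045];q=q[(q[:,2]>.047)&(q[:,2]<.08)]
print(len(q),np.median(q,0),q.min(0),q.max(0))
E
python3 g.py .659 -.0182 .08 -3.5
```

```text
585 [0.60120683 0.32934549 0.05243119] [0.57526048 0.30538988 0.0470607 ] [0.62303289 0.35335194 0.0561656 ]
t 13.88 grip [ 0.66   -0.0213  0.2073] yaw -3.87 w 0.0779 gf 0.0 F [ 0.7 -0.1  0.3]
before-turn [-0.023 -0.05   2.122] turn -0.054 after-turn [-0.019 -0.05   2.122]
```

View pics/c.png

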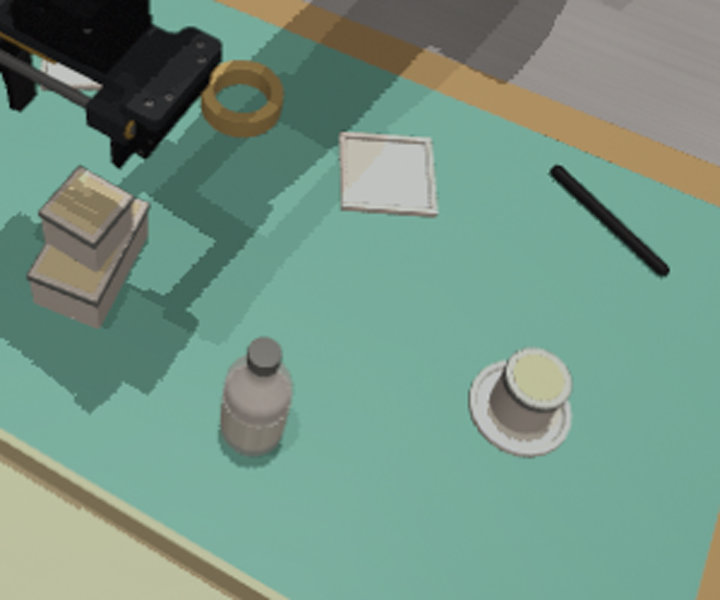

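The round tub is upright inside its tray at crop (525,395). The square lid is now fully in view, with corners at (40,212), (82,167), (133,196) and (96,246), so I'll refine its pose.

```bash
python3 - <<'E'
from h import *
s=load("s1.npz")
q=onz(s,[((x+.5)/2.4-.5+260,(y+.5)/2.4-.5+190) for x,y in[(40,212),(96,246),(133,196),(82,167)]],.094)
print(q.round(4),q.mean(0).round(4))
for i in range(4):
    d=q[(i+1)%4]-q[i];print(np.hypot(*d[:2]).round(4),np.degrees(np.arctan2(d[1],d[0])).round(1))
E
```

```text
[[ 0.6829 -0.0447  0.094 ]
 [ 0.6869  0.0081  0.094 ]
 [ 0.6346  0.0089  0.094 ]
 [ 0.6312 -0.0398  0.094 ]] [ 0.6589 -0.0169  0.094 ]
0.053 85.6
0.0523 179.1
0.0488 -94.0
0.0519 -5.5
```

Request:
send_rows --pt "-0.02 -0.05 0.4 0 78" --pt "0 0 0.5 0 78" --pt "0 0 0 0 78" --pt "0 0 0 0 78"

```text
time: 14.38
tool_pos: [0.659, -0.0157, 0.3171]
ee_rot: [1.0, -0.03, 0.001, 0.0]
contact_force: [-0.0, -0.6, 0.4]
width: 0.0781
grip_force: 0.0
```

```bash
python3 g.py .659 -.0182 .08 -3.5
```

```text
t 14.38 grip [ 0.6593 -0.0157  0.1536] yaw -3.4 w 0.0781 gf 0.0 F [-0.  -0.6  0.4]
before-turn [-0.004  0.041  1.226] turn 0.014 after-turn [-0.002  0.041  1.226]
```

Request:
send_rows --pt "0 0.03 0.4 0 78" --pt "0 0 0.5 0 70" --pt "0 0 0.33 0 62" --pt "0 0 0 0 44" --pt "0 0 0 0 44" --newtons 14

```text
time: 15.0
tool_pos: [0.6591, -0.0178, 0.2431]
ee_rot: [1.0, -0.03, 0.001, 0.0]
contact_force: [0.1, 1.2, -0.9]
width: 0.0519
grip_force: 14.0
```

Request:
send_rows --pt "0 0 0 0 44" --pt "0 0 0 0 44" --pt "0 0 0 0 44"

```text
time: 15.38
tool_pos: [0.6589, -0.0178, 0.2427]
ee_rot: [1.0, -0.03, 0.001, 0.0]
contact_force: [-0.2, 0.2, 3.9]
width: 0.0523
grip_force: 14.0
```

```bash
python3 g.py .659 -.0182 .18 -3.5 .451 .1574 .1 25.3 .451 .1574 .037 25.3
```

```text
t 15.38 grip [ 0.6592 -0.0179  0.0792] yaw -3.45 w 0.0523 gf 14.0 F [-0.2  0.2  3.9]
before-turn [ 0.     0.006 -1.68 ] turn 0.007 after-turn [-0.003  0.006 -1.68 ]
before-turn [-3.639 -2.71   1.333] turn -4.189 after-turn [-1.883 -4.127  1.333]
before-turn [0.   0.   1.05] turn -0.0 after-turn [0.   0.   1.05]
```

Request:
send_rows --pt "0 0 -0.2 0 44" --pt "0 0 -0.5 0 44" --pt "0 0 -0.6 -0.7 44" --pt "0 0 -0.3 -0.9 44" --pt "0 0 0 -0.9 44"

```text
time: 16.0
tool_pos: [0.6591, -0.0178, 0.341]
ee_rot: [0.993, 0.121, 0.002, 0.001]
contact_force: [0.5, 0.7, -0.9]
width: 0.0521
grip_force: 14.0
```

Request:
send_rows --pt "0 0 0 -0.9 44" --pt "-0.2 -0.3 0 -0.79 44" --pt "-0.34 -0.75 0 0 44" --pt "-0.38 -0.85 0 0 44" --pt "-0.38 -0.85 0.2 0 44"

```text
time: 16.62
tool_pos: [0.5175, 0.1005, 0.327]
ee_rot: [0.976, 0.219, 0.001, 0.0]
contact_force: [-0.8, 0.4, -0.9]
width: 0.0517
grip_force: 14.0
```

Request:
send_rows --pt "-0.34 -0.75 0.4 0 44" --pt "-0.2 -0.5 0.6 0 44" --pt "0 0 0.5 0 44" --pt "0 0 0.2 0 44" --pt "0 0 0 0 44"

```text
time: 17.25
tool_pos: [0.4572, 0.1533, 0.2235]
ee_rot: [0.976, 0.219, -0.0, 0.0]
contact_force: [0.5, 0.4, -1.2]
width: 0.052
grip_force: 14.0
```

```bash
python3 g.py .451 .1574 .034 25.3
```

```text
t 17.25 grip [0.4571 0.1533 0.06  ] yaw 25.34 w 0.052 gf 14.0 F [ 0.5  0.4 -1.2]
before-turn [-0.062 -0.105  0.434] turn 0.006 after-turn [-0.062 -0.105  0.434]
```

Request:
send_rows --pt "-0.06 -0.1 0.1 0 44" --pt "0 0 0.15 0 44" --pt "0 0 0.12 0 44" --pt "0 0 0.06 0 44" --pt "0 0 0 0 44"

```text
time: 17.88
tool_pos: [0.4513, 0.1574, 0.1976]
ee_rot: [0.976, 0.219, -0.0, -0.0]
contact_force: [-0.3, -0.9, -0.4]
width: 0.0522
grip_force: 14.0
```

```bash
python3 g.py .451 .1574 .034 25.3
```

```text
t 17.88 grip [0.4513 0.1574 0.0341] yaw 25.36 w 0.0522 gf 14.0 F [-0.3 -0.9 -0.4]
before-turn [-0.005 -0.003  0.002] turn 0.008 after-turn [-0.005 -0.003  0.002]
```

Request:
send_rows --pt "0 0 0.02 0 44" --pt "0 0 0 0 87" --pt "0 0 0 0 87" --pt "0 0 -0.05 0 87" --pt "0 0 -0.4 0 87"

```text
time: 18.5
tool_pos: [0.4502, 0.1572, 0.2224]
ee_rot: [0.976, 0.219, -0.002, -0.0]
contact_force: [-0.8, 0.5, -0.1]
width: 0.0828
grip_force: 0.0
```

Request:
send_rows --pt "0 0 -0.7 0 87" --pt "0 0 -0.6 0.9 87" --pt "0 0 -0.2 0.94 87" --pt "0 0 0 0.94 87" --pt "0 0 0 0 87"

```text
time: 19.12
tool_pos: [0.4512, 0.1574, 0.3139]
ee_rot: [0.998, 0.055, 0.0, -0.0]
contact_force: [0.2, 0.5, 0.7]
width: 0.0871
grip_force: 0.0
```

```bash
python3 - <<'E'
from h import *
from cell import r,viewer
c=viewer.read_camera("scene");np.savez("s2.npz",**c)
cv2.imwrite("pics/d.png",cv2.resize(c["img"][210:360,260:460,::-1],(800,600),interpolation=cv2.INTER_CUBIC))
P=cloud(c).reshape(-1,3);q=P[np.hypot(P[:,0]-.451,P[:,1]-.157)<.04];q=q[(q[:,2]>.044)&(q[:,2]<.06)]
print(len(q),np.median(q,0),q.min(0),q.max(0))
E
python3 g.py .661 -.016 .15 6.2
```

```text
589 [0.45328044 0.15842545 0.04850687] [0.41695426 0.12281103 0.04401517] [0.48583965 0.19296548 0.05245527]
t 19.18 grip [0.4511 0.1574 0.15  ] yaw 6.38 w 0.0871 gf 0.0 F [0.1 0.1 0. ]
before-turn [ 3.156  3.26  -0.   ] turn 0.025 after-turn [3.166 3.251 0.   ]
```

View pics/d.png

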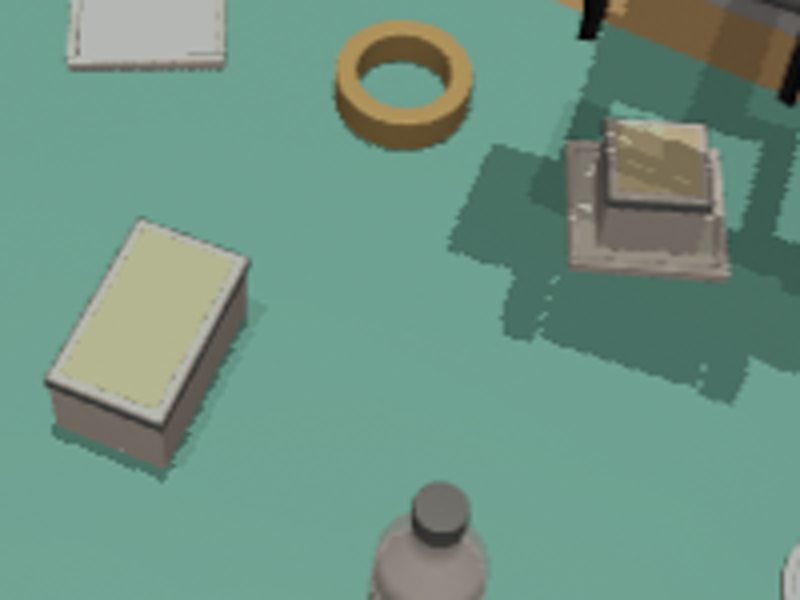

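The square tub sits centred in its tray at crop (655,190). The oblong lid corners are (46,380), (163,425), (250,260) and (140,218).

```bash
python3 - <<'E'
from h import *
s=load("s2.npz")
q=onz(s,[((x+.5)/4-.5+260,(y+.5)/4-.5+210) for x,y in[(46,380),(163,425),(250,260),(140,218)]],.048)
print(q.round(4),q.mean(0).round(4))
for i in range(4):
    d=q[(i+1)%4]-q[i];print(np.hypot(*d[:2]).round(4),np.degrees(np.arctan2(d[1],d[0])).round(1))
E
```

```text
[[ 0.7141 -0.0404  0.048 ]
 [ 0.7064  0.0194  0.048 ]
 [ 0.608   0.0081  0.048 ]
 [ 0.614  -0.052   0.048 ]] [ 0.6606 -0.0162  0.048 ]
0.0603 97.3
0.0991 -173.4
0.0604 -84.3
0.1008 6.7
```

Request:
send_rows --pt "0.4 0.4 0 0 87" --pt "0.6 0.62 0 0 87" --pt "0.65 0.67 0 0 87" --pt "0.6 0.62 0 0 87" --pt "0.5 0.52 0 0 87"

```text
time: 19.8
tool_pos: [0.6349, 0.0051, 0.3128]
ee_rot: [0.998, 0.055, -0.0, -0.0]
contact_force: [0.5, 0.4, -0.2]
width: 0.0871
grip_force: 0.0
```

Request:
send_rows --pt "0.3 0.3 0 0 87" --pt "0.1 0.1 0 0 87" --pt "0 0 0 0 87" --pt "0 0 0 0 87"

```text
time: 20.3
tool_pos: [0.6595, -0.0138, 0.3133]
ee_rot: [0.998, 0.055, -0.0, -0.0]
contact_force: [-0.5, 0.1, -0.1]
width: 0.0871
grip_force: 0.0
```

```bash
python3 g.py .661 -.016 .035 6.2
```

```text
t 20.3 grip [ 0.6593 -0.0137  0.1498] yaw 6.32 w 0.0871 gf 0.0 F [-0.5  0.1 -0.1]
before-turn [0.025 0.042 1.913] turn 0.018 after-turn [0.024 0.041 1.913]
```

Request:
send_rows --pt "0.02 0.04 0.3 0 87" --pt "0 0 0.6 0 87" --pt "0 0 0.6 0 87" --pt "0 0 0.3 0 80" --pt "0 0 0.1 0 72" --newtons 25

```text
time: 20.92
tool_pos: [0.6609, -0.0166, 0.1978]
ee_rot: [0.999, 0.055, -0.001, -0.0]
contact_force: [0.3, -0.5, 0.6]
width: 0.0771
grip_force: 0.0
```

Request:
send_rows --pt "0 0 0 0 50" --pt "0 0 0 0 50" --pt "0 0 0 0 50" --pt "0 0 0 0 50" --pt "0 0 0 0 50"

```text
time: 21.55
tool_pos: [0.6624, -0.0171, 0.2012]
ee_rot: [0.999, 0.054, 0.001, 0.0]
contact_force: [-0.1, -0.1, 6.6]
width: 0.0597
grip_force: 25.0
```

```bash
python3 g.py .661 -.016 .1 6.2 .4445 -.157 .1 30.5
```

```text
t 21.55 grip [ 0.6629 -0.0172  0.0377] yaw 6.24 w 0.0597 gf 25.0 F [-0.1 -0.1  6.6]
before-turn [-0.027 -0.022 -1.038] turn 0.006 after-turn [-0.029 -0.023 -1.038]
before-turn [-3.841  1.947  0.   ] turn -3.534 after-turn [-4.302  0.193 -0.   ]
```

Request:
send_rows --pt "0 0 -0.2 0 50" --pt "0 0 -0.5 0 50" --pt "0 0 -0.3 -0.6 50" --pt "0 0 0 -0.75 50" --pt "0 0 0 -0.75 50"

```text
time: 22.18
tool_pos: [0.6613, -0.0168, 0.2598]
ee_rot: [0.983, 0.181, -0.0, -0.0]
contact_force: [0.2, 0.7, -3.4]
width: 0.0601
grip_force: 25.0
```

Request:
send_rows --pt "0 0 0 -0.75 50" --pt "0 0 0 -0.68 50" --pt "-0.3 0.02 0 0 50" --pt "-0.6 0.02 0 0 50" --pt "-0.8 0.04 0 0 50"

```text
time: 22.8
tool_pos: [0.5753, -0.0728, 0.2594]
ee_rot: [0.965, 0.264, -0.0, -0.0]
contact_force: [-0.2, -1.1, -2.7]
width: 0.0594
grip_force: 25.0
```

Request:
send_rows --pt "-0.9 0.04 0 0 50" --pt "-0.8 0.04 0 0 50" --pt "-0.6 0.03 0 0 50" --pt "-0.2 0 0.2 0 50" --pt "0 0 0.2 0 50"

```text
time: 23.42
tool_pos: [0.45, -0.1548, 0.2349]
ee_rot: [0.965, 0.263, 0.0, -0.0]
contact_force: [0.0, 0.3, -2.1]
width: 0.0598
grip_force: 25.0
```

Request:
send_rows --pt "0 0 0.1 0 50" --pt "0 0 0 0 50" --pt "0 0 0 0 50"

```text
time: 23.8
tool_pos: [0.4509, -0.1544, 0.2296]
ee_rot: [0.965, 0.264, 0.0, -0.0]
contact_force: [0.3, 0.4, -3.1]
width: 0.0593
grip_force: 25.0
```

```bash
python3 g.py .446 -.156 .040 30.5
```

```text
t 23.8 grip [ 0.451  -0.1544  0.0661] yaw 30.57 w 0.0593 gf 25.0 F [ 0.3  0.4 -3.1]
before-turn [-0.085 -0.019  0.435] turn 0.01 after-turn [-0.085 -0.019  0.435]
```

Request:
send_rows --pt "-0.08 -0.02 0.1 0 50" --pt "0 0 0.15 0 50" --pt "0 0 0.12 0 50" --pt "0 0 0.05 0 50" --pt "0 0 0 0 50"

```text
time: 24.42
tool_pos: [0.4456, -0.1562, 0.2043]
ee_rot: [0.965, 0.263, -0.0, -0.0]
contact_force: [-0.2, 0.7, -2.5]
width: 0.0599
grip_force: 25.0
```

```bash
python3 g.py .446 -.156 .040 30.5
```

```text
t 24.43 grip [ 0.4456 -0.1561  0.0408] yaw 30.51 w 0.0599 gf 25.0 F [-0.2  0.7 -2.5]
before-turn [0.007 0.001 0.013] turn 0.002 after-turn [0.007 0.001 0.013]
```

Request:
send_rows --pt "0 0 0.03 0 50" --pt "0 0 0 0 50" --pt "0 0 0 0 50"

```text
time: 24.8
tool_pos: [0.4459, -0.1563, 0.2041]
ee_rot: [0.965, 0.263, -0.0, -0.0]
contact_force: [-6.9, 2.0, 14.5]
width: 0.0599
grip_force: 25.0
```

Contact with the tray floor. I'll release, back off and check.

Request:
send_rows --pt "0 0 0 0 87" --pt "0 0 0 0 87" --pt "0 0 0 0 87" --pt "0 0 -0.1 0 87" --pt "0 0 -0.4 0 87"

```text
time: 25.42
tool_pos: [0.4448, -0.1557, 0.2317]
ee_rot: [0.965, 0.263, -0.001, -0.001]
contact_force: [0.4, 0.1, 1.1]
width: 0.0864
grip_force: 0.0
```

Request:
send_rows --pt "0 0 -0.8 0 87" --pt "0 0 -0.9 0 87" --pt "0 0 -0.9 0 87" --pt "0 0 -0.5 0 87" --pt "0 0 0 0 87"

```text
time: 26.05
tool_pos: [0.4462, -0.1564, 0.422]
ee_rot: [0.965, 0.263, 0.002, 0.002]
contact_force: [-0.3, -0.7, 0.3]
width: 0.0871
grip_force: 0.0
```

Request:
send_rows --pt "0.6 0.3 0 0 87" --pt "0.8 0.4 0 0 87" --pt "0.8 0.4 0 0 87" --pt "0 0 0 0 87" --pt "0 0 0 0 87"

```text
time: 26.68
tool_pos: [0.5924, -0.1458, 0.4164]
ee_rot: [0.965, 0.263, -0.002, -0.001]
contact_force: [-0.8, 0.7, 0.7]
width: 0.0867
grip_force: 0.0
```

```bash
python3 - <<'E'
from h import *
from cell import r,viewer
c=viewer.read_camera("scene");t=viewer.read_camera("top")
cv2.imwrite("pics/e.png",c["img"][:,:,::-1])
P=np.vstack([cloud(x).reshape(-1,3) for x in(c,t)])
for n,x,y,h in[("pot",.5856,-.3035,.043),("rnd",.6031,.329,.053),("sq",.451,.1574,.049),("obl",.4445,-.157,.051)]:
    q=P[(np.hypot(P[:,0]-x,P[:,1]-y)<.075)&(P[:,2]>h-.008)&(P[:,2]<h+.012)]
    print(n,len(q),np.median(q,0).round(4),((np.nanpercentile(q,1,axis=0)+np.nanpercentile(q,99,axis=0))/2-[x,y,h]).round(4))
E
```

```text
pot 204 [ 0.5932 -0.3032  0.0423] [ 0.0026  0.0002 -0.0024]
rnd 1142 [0.6005 0.3287 0.0532] [-0.0031  0.     -0.0014]
sq 1563 [0.4529 0.1579 0.0494] [ 0.0014  0.0006 -0.0013]
obl 924 [ 0.4468 -0.1545  0.0505] [-0.0001  0.0014 -0.0019]
```

View pics/e.png

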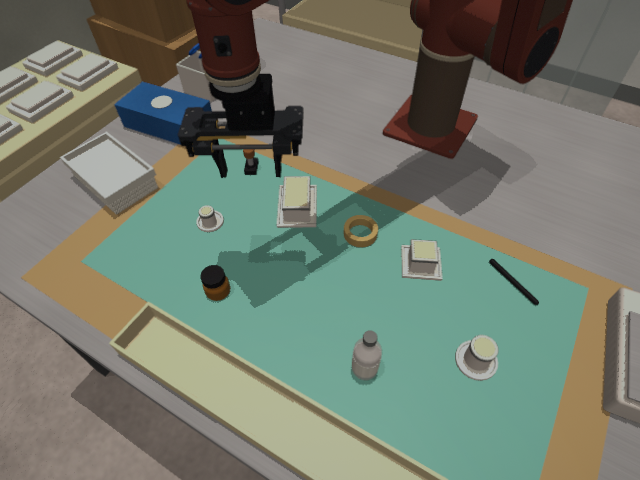

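All four tubs stand in their own trays: pot (208,218), oblong (297,200), square (424,258) and round (482,353). The tape (361,231) and the bottle (367,355) have not moved, and the robot is clear of everything.

```bash
python3 -c "
from cell import r
print(r.job_done())"
```

```text
the job is handed in; nothing more can be done
None
```

The stack is apart and handed in: the last camera check showed all four tubs upright in their own trays, each within about 3 mm of its tray's centre. The tape roll and the bottle look unmoved, and the arm clock read about 27 s of the 106 s allowed; the hand-in call returned no verdict.

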